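Seat the flow module and shut the measuring chamber

TASK

One of the three flow modules in the open measuring chamber is standing proud: press it down until it clicks fully home like the others. Then close the chamber's lid and press its front edge down until the catches snap and it is fully shut. Leave the other things on the bench where they are.

Things in the scene. Friction and masses are not known exactly. Their poses are not given: they have to be found in the camera images.
- chamber: Measuring chamber, a fixed grey bench unit 330 x 300 mm, white deck 60 mm high. Origin on the bench under the middle of the shut lid. Its -x is the front (handle side of the shut lid), +x the hinge side, y along the row of modules. Body from 130 mm before to 205 mm behind the origin (rear, blue top: 50 mm high). Two white catch housings, 22 mm high, on the deck at x -99, y -85 and 85 mm.
- stage_middle (a point): Middle of the top of the aluminium stage in the chamber, 70 mm above the bench: the foot of the middle module's place. The other two places lie 60 mm to either side along the chamber's y.
- lid (a joint): Lid angle, rad: 0 shut and caught, 1.75 fully open. Hollow grey shell, blue top, 0.6 kg, 155 mm from hinge to front wall, 226 wide, 62 high above the hinge. Friction keeps it where it is left, but in the last 0.3 rad it may sink onto two sprung catches at about 0.08 rad (front edge 12 mm too high). About 9 N down near the front edge snaps it to 0, where it stays.
- lid_hinge (a point): Middle of the lid's hinge axis, which runs along the chamber's y, 75 mm behind its origin and 68 mm above the bench; it does not move with the lid's angle.
- lid_handle (a point): Middle of the lid's steel bar handle (11 mm thick, 110 mm long, parallel to the hinge), 35 mm out from the lid's front wall. With the lid shut it lies 190 mm before and 42 mm above the hinge axis; it turns with the lid, so with the lid open it points upward and can be taken from above.
- lid_press (a point): Point on the lid's outer (blue) top face, midway across, 25 mm from its front edge; with the lid shut it lies 130 mm before and 62 mm above the hinge axis.
- module_blue (a joint): How far the blue-marked flow module has been pressed down, m: 0 standing 7 mm proud of its place, 0.007 fully home on the stage. It slides straight down on two dowels; a sprung detent keeps it either up or home. It takes about 6 N to push it through, and it springs back up if pressed less than about 3 mm.
- module_blue_top (a point): Middle of the top face of the flow module with blue port plugs (towards the hinge) and a blue dot on top: a metal block 64 mm (along the chamber's x) x 40 mm (along its y) x 28 mm high, with two 5 mm high screw heads 11 mm across on top, 24 mm before and behind the middle and one 10 mm left, one 10 mm right of the centre line. 98 mm above the bench when home, 105 mm when proud.
- module_red (a joint): How far the red-marked flow module has been pressed down, m: 0 standing 7 mm proud of its place, 0.007 fully home on the stage. It slides straight down on two dowels; a sprung detent keeps it either up or home. It takes about 6 N to push it through, and it springs back up if pressed less than about 3 mm.
- module_red_top (a point): Middle of the top face of the flow module with red port plugs (towards the hinge) and a red dot on top: a metal block 64 mm (along the chamber's x) x 40 mm (along its y) x 28 mm high, with two 5 mm high screw heads 11 mm across on top, 24 mm before and behind the middle and one 10 mm left, one 10 mm right of the centre line. 98 mm above the bench when home, 105 mm when proud.
- module_yellow (a joint): How far the yellow-marked flow module has been pressed down, m: 0 standing 7 mm proud of its place, 0.007 fully home on the stage. It slides straight down on two dowels; a sprung detent keeps it either up or home. It takes about 6 N to push it through, and it springs back up if pressed less than about 3 mm.
- module_yellow_top (a point): Middle of the top face of the flow module with yellow port plugs (towards the hinge) and a yellow dot on top: a metal block 64 mm (along the chamber's x) x 40 mm (along its y) x 28 mm high, with two 5 mm high screw heads 11 mm across on top, 24 mm before and behind the middle and one 10 mm left, one 10 mm right of the centre line. 98 mm above the bench when home, 105 mm when proud.
- tube_rack: Yellow rack of blue-capped tubes, 206 x 106 mm, 130 mm high over the caps, fixed; origin under its middle, long side along its x. Bystander.
- vial: Small glass vial with a white cap, 25 mm across, 50 mm high, loose; origin at the middle of its underside. Bystander.
- blue_cap: Loose blue screw cap lying on the bench, 34 mm across, 15 mm high; origin at the middle of its underside. Bystander.
- tweezers: Steel tweezers lying on the bench, 120 mm long along their x, 5 mm high; origin under their middle. Bystander.

How it is judged:
By the outcome, as a careful person would: the job done as asked, in the order asked, and still so for the second after the job is handed in, with the robot touching nothing.
It also fails if it takes over 61 s, if anything falls off the work surface, if the arm or the gripper's body presses on something with over 40 N, if the wrist force passes 120 N, or if a joint passes its speed limit or range.

ROBOT

A 6-joint arm with a two-finger parallel gripper is mounted at the origin on the work surface. World frame = base frame: x ahead of the robot, y to its left, z up, the work surface at z = 0. Lengths are in m, angles in rad, forces in N, time in s.
With the tool pointing down it reaches from about 0.25 to 0.725 m from the base axis. Payload 9.7 kg.
Tool frame: the origin (TCP) lies at the very end of the fingers, on their centre line; the grasp point (between the pads) lies 19 mm behind it; z points along the fingers, y is the line along which they close (so a half turn about z gives the same grasp; the last joint's range is limited). The gripper opens to 85 mm and grips with 20 to 120 N. Pads are 22 mm wide; open, the fingers measure 114 mm over their backs; the gripper's body (76 mm by 85 mm) begins 54 mm behind the grasp point. The pads swing forward as they close: fully open they stand 13 mm farther back than shut.
Start: joints at [0, 0.087, 0.176, 1.66, 0, 1.571], TCP at [0.55, -0, 0.2] pointing down, gripper open.
Joint ranges: [-3.13, 3.13], [-0.85, 1.81], [-1.15, 1.24], [-2.2, 2.28], [-1.44, 1.52], [-3.14, 3.14]. Speed limits (rad/s): [2.22, 2.22, 2.57, 3.14, 3.14, 3.14].

INTERFACE

Orientations are given as a 3x3 rotation matrix whose columns are the frame's x, y, z axes.
In Python, from workcell import * gives the robot as it stands. The module is installed in compiled form; this text tells all that it offers.
- The arm moves only by the tool send_rows, never from a script. Its argument "commands" is a list of rows, each an object with "linear": the shift along the tool's x, y, z in cm, a list of three; "dr": the turn, a rotation vector about the tool's x, y, z in degrees, a list of three; "grip": the closure, from -1 (fully open) to 1 (shut). A call has 1 to 12 rows; each row shifts and turns the commanded pose from where the row before left it, along the tool's axes as they then stand; what a row does not reach is not made up. A row lasts 1/10 s, in which the tool goes at most 50 mm and 8.59 degrees, less where a joint would pass 70% of its speed; a pose out of reach is approached as far as the arm can. A call is refused whole if a number of a shift passes 5 or a number of a turn 8.59, either way. A call with a gripper value outside its range is refused whole. The fingers move at their own pace and stop on an object; "squeeze" is the grip in N (left out, the last holds). Time passes only in rows, so rows that do not move let the fingers close. It gives the time, the measured TCP pose, the force, the opening and the grip force at its end, in the units of the state.
- read_state(): the state, without advancing time (a new reading comes with each control period).
- read_camera(name): name is "scene" or "side" or "wrist"; returns the picture (420x560x3 uint8, red, green, blue); there is no depth.
- camera_params(name): a dict with "fx", "fy", "cx", "cy" (pixels), "rvec" (rotation vector, rad) and "tvec" (3), from world to camera coordinates, as OpenCV has them. Camera axes: x right, y down, z forward; pixel columns grow to the right and rows downward; lengths in m; the calibration is good to about 2 mm. A picture is of the moment at which its call begins: read the wrist's pose just before it. camera_params takes no time and is no camera call; for the wrist camera it gives the pose at the moment of the call.
- job_done(): hands the job in; it is judged then, once.
Trained networks look in the newest picture that a camera, given by its name, has taken for a name from the list of things; names that differ only in an ending like _2 or _b are one class to them, and where a whole thing is asked for, a point or a joint stands for the part that bears it (a point fixed in the world has none). Each returns a list of dicts, best first, with "conf" (0 to 1); they miss things now and then, are a little off and sometimes report something else, mostly with a low value. They report only what shows in the picture. A call takes as long as a camera call.
- spot_in(name, camera): "bbox" ([left, top, right, bottom] in pixels, round what is visible of it).
- regions_of(name, camera): "mask" (420x560 bool, what is visible of it) and "bbox" ([left, top, right, bottom] in pixels, round what is visible of it).
- place_of(name, camera): "pixel" ([column, row] in pixels: a listed point, or the origin of a listed thing).
The state is a dict: "clock": time; "q": joint angles; "qd": joint speeds; "effort": joint torques, N m; "position": TCP position; "tcp_rot": TCP orientation; "ft_force": force on the tool from outside, world axes, zero at the start; "torque": the same for the moment, N m; "opening": opening from 0.0 (shut) to 1.0 (fully open); "grip_force": force on a finger pad.
Only numpy, scipy, OpenCV 4.12 (cv2) and the standard library are available. Lean on these libraries where they do the work, as an engineer would, in place of code of your own. Each camera call takes 0.05 s, during which the arm holds its last target. There are 200 camera calls.

## Working session

There is one attempt and no reset: what is moved stays moved. The work goes in short steps, Python scripts to look and compute and a tool call to move; the robot and the scene stay as the last step left them, time stands still between calls to the robot, and variables do not carry over. Pictures are saved under pics/ and viewed, at most 10 in all, crops included, and the job is handed in when it is done.

Besides the shell and the picture viewer there is one more tool, called after "Emit:" by a JSON object that holds its "api" and its "payload". send_rows: Moves the arm, as the interface text tells. Its arguments: {"type":"object","properties":{"commands":{"type":"array"},"squeeze":{"type":"number"}},"required":["commands"]}

```bash
mkdir -p pics; cat > h.py <<'E'
from workcell import *
import numpy as np, cv2
def cam(n):
    p=camera_params(n); K=np.array([[p['fx'],0,p['cx']],[0,p['fy'],p['cy']],[0,0,1.]])
    R=cv2.Rodrigues(np.array(p['rvec'],float))[0]; t=np.array(p['tvec'],float).ravel()
    return K,R,t
def proj(n,P):
    K,R,t=cam(n); c=(K@(R@np.atleast_2d(P).T+t[:,None])).T; return c[:,:2]/c[:,2:]
def onz(n,px,z):
    K,R,t=cam(n); d=R.T@np.linalg.inv(K)@np.array([px[0],px[1],1.]); o=-R.T@t
    return o+d*(z-o[2])/d[2]
def tri(obs):
    A=np.zeros((3,3));b=np.zeros(3)
    for n,px in obs:
        K,R,t=cam(n); d=R.T@np.linalg.inv(K)@np.array([px[0],px[1],1.]); d/=np.linalg.norm(d); o=-R.T@t
        M=np.eye(3)-np.outer(d,d);A+=M;b+=M@o
    return np.linalg.solve(A,b)
E
cat > a.py <<'E'
from h import *
np.set_printoptions(precision=4,suppress=True)
for n in ("scene","side","wrist"):
    cv2.imwrite(f"pics/{n}0.png",read_camera(n)[:,:,::-1])
    K,R,t=cam(n);print(n,-R.T@t,R[2],K[0,0])
Z=dict(chamber=0,stage_middle=.07,lid_hinge=.068,module_blue_top=.098,module_red_top=.098,module_yellow_top=.098,tube_rack=0,vial=0,blue_cap=0,tweezers=0,lid_handle=None,lid_press=None)
for k,z in Z.items():
    obs=[]
    for n in ("scene","side"):
        r=place_of(k,n)
        if r:
            px=r[0]['pixel'];obs.append((n,px));print(k,n,np.round(px,1),round(r[0]['conf'],2),onz(n,px,z) if z is not None else '')
    if len(obs)==2: print('   tri',tri(obs))
print(read_state())
E
python3 a.py
```

```text
scene [ 1.1335 -0.135   1.0686] [-0.5052 -0.0484 -0.8616] 474.4953534592085
side [ 0.155  -0.8732  0.7023] [ 0.4004  0.6875 -0.6058] 510.9232086406196
wrist [0.5507 0.0823 0.3735] [-0.0005 -0.3216 -0.9469] 316.1214149301937
chamber scene [338.1 231.1] 0.68 [ 0.5735 -0.0264  0.    ]
chamber side [245.9 204.9] 0.77 [ 0.5691 -0.0306  0.    ]
   tri [ 0.5714 -0.026  -0.0039]
stage_middle scene [335.9 217.7] 0.59 [ 0.5747 -0.0403  0.07  ]
lid_hinge scene [373.8 216.5] 0.65 [0.5598 0.0506 0.068 ]
lid_hinge side [222.8 163. ] 0.97 [0.561  0.0595 0.068 ]
   tri [0.5596 0.0515 0.0714]
module_blue_top scene [335. 195.] 0.63 [ 0.5286 -0.0479  0.098 ]
module_blue_top side [225.  181.6] 0.77 [ 0.5131 -0.0528  0.098 ]
   tri [ 0.5197 -0.0448  0.089 ]
module_red_top scene [339.5 213. ] 0.88 [ 0.5768 -0.0351  0.098 ]
module_red_top side [244.6 165.7] 0.97 [ 0.5773 -0.0206  0.098 ]
   tri [ 0.5755 -0.0326  0.1026]
module_yellow_top scene [342.8 233.9] 0.76 [ 0.6308 -0.0254  0.098 ]
module_yellow_top side [264.  153.7] 0.87 [ 0.6384 -0.0001  0.098 ]
   tri [ 0.6315 -0.0227  0.1089]
tube_rack scene [17
[... 406 characters left out ...]
andle scene [417.8 167.7] 0.79 
lid_handle side [197.6  81.5] 0.7 
   tri [0.5409 0.1062 0.2565]
lid_press scene [415.8 189.7] 0.82 
lid_press side [194.9 104.8] 0.72 
   tri [0.5425 0.1254 0.1886]
{'clock': 1.35, 'q': array([-0.    ,  0.0869,  0.1759,  1.6598,  0.    ,  1.5708]), 'qd': array([-0.0007,  0.0001,  0.0013,  0.0001, -0.0001,  0.0004]), 'effort': array([ -0.0019, -52.0102,  46.4863,   0.0016,  -0.0001,   0.    ]), 'position': array([ 0.55, -0.  ,  0.2 ]), 'tcp_rot': array([[ 0.,  1.,  0.],
       [ 1., -0.,  0.],
       [ 0.,  0., -1.]]), 'ft_force': array([-0.2582, -0.154 ,  0.1158]), 'torque': array([-0.0212,  0.0256,  0.0104]), 'grip_force': 0.0, 'opening': 1.0030922175114148}
```

View pics/scene0.png

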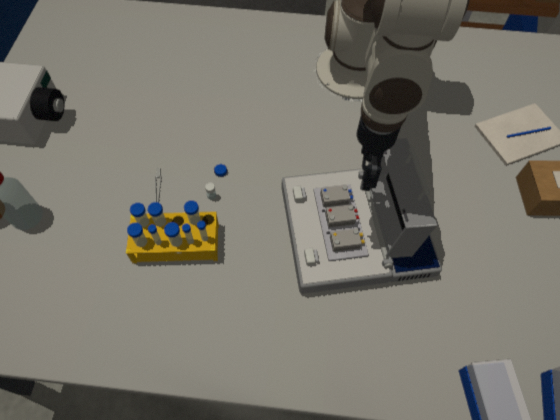

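View pics/side0.png

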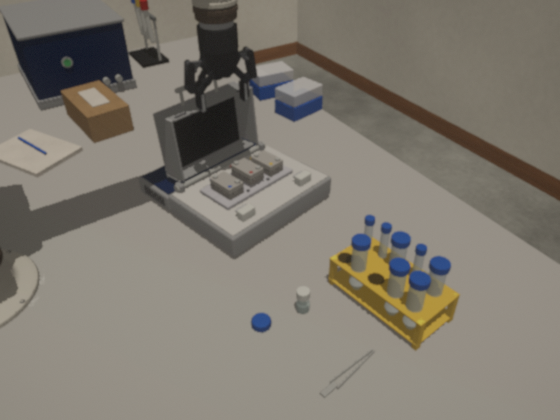

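View pics/wrist0.png

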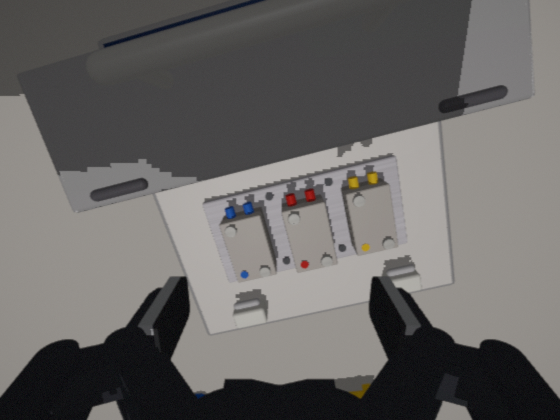

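The scene shows the lid open on the +y side, with modules at about (336,195), (341,214) and (347,238). In the wrist view they are at (248,245) blue, (310,237) red and (370,218) yellow. Next I'll find the proud one.

```bash
cat > b.py <<'E'
from h import *
from scipy.optimize import least_squares
np.set_printoptions(precision=4,suppress=True)
w=read_camera("wrist")[:,:,::-1]; s=read_camera("side")[:,:,::-1]
a=cv2.resize(w[150:300,190:440],(800,480),interpolation=cv2.INTER_CUBIC)
b=cv2.resize(s[140:210,190:295],(800,533),interpolation=cv2.INTER_CUBIC)
cv2.imwrite("pics/wc.png",a);cv2.imwrite("pics/sc.png",b)
obs=[]
for k in ("stage_middle","lid_hinge","lid_handle","lid_press","module_blue_top","module_red_top","module_yellow_top"):
    for n in ("scene","side","wrist"):
        r=place_of(k,n)
        if r and r[0]['conf']>.5: obs.append((k,n,np.array(r[0]['pixel']),r[0]['conf']))
# chamber local; params x,y,yaw,lid angle, h_blue,h_red,h_yellow
def loc(k,p):
    th=p[3]
    if k=='stage_middle': return [p[4],0,.07]
    if k=='lid_hinge': return [.075,0,.068]
    if k in('lid_handle','lid_press'):
        a,z=(-.19,.042) if k=='lid_handle' else (-.13,.062)
        c,s=np.cos(th),np.sin(th)
        return [.075+a*c+z*s,0,.068+z*c-a*s]
    i=['module_blue_top','module_red_top','module_yellow_top'].index(k)
    return [p[4],(.06,0,-.06)[i],p[5+i]]
def W(l,p):
    c,s=np.cos(p[2]),np.sin(p[2]); return np.array([p[0]+c*l[0]-s*l[1],p[1]+s*l[0]+c*l[1],l[2]])
def f(p):
    r=[(proj(n,W(loc(k,p),p))[0]-px)/(2 if n=='wrist' else 1.5) for k,n,px,c in obs]
    return np.r_[np.ravel(r),(p[5:]-.1)/.02]
S=least_squares(f,[.571,-.027,1.77,1.6,0,.1,.1,.1],loss='soft_l1')
print(S.x,np.degrees(S.x[2]))
for k,n,px,c in obs: print(k,n,px,round(c,2),px-proj(n,W(loc(k,S.x),S.x))[0])
for k in ("stage_middle","lid_hinge","lid_handle","lid_press"):print(k,W(loc(k,S.x),S.x))
E
python3 b.py
```

```text
[ 0.574  -0.0236  1.792   1.6743 -0.0119  0.0976  0.1021  0.1047] 102.67187990420013
stage_middle scene [335.9 217.7] 0.59 [-2.1156 -0.9116]
stage_middle side [246.7 179.7] 0.83 [-1.4645  0.203 ]
lid_hinge scene [373.8 216.5] 0.65 [0.394 0.853]
lid_hinge side [222.9 165.4] 0.73 [-0.4544  0.0274]
lid_handle scene [417.8 167.7] 0.79 [-1.1454 -2.4629]
lid_handle side [200.1  85.6] 0.69 [1.6085 3.2729]
lid_handle wrist [258.8  21.3] 0.84 [-0.1483 -0.3976]
lid_press scene [415.8 189.7] 0.82 [-1.6135  4.2044]
lid_press side [195.9 106.1] 0.96 [-1.9349 -0.4209]
module_blue_top scene [335. 195.] 0.63 [0.0002 3.6235]
module_blue_top side [226.1 162.3] 0.64 [ -0.0667 -17.7369]
module_blue_top wrist [245.1 249.4] 0.73 [ 0.2962 -1.3539]
module_red_top scene [339.5 213. ] 0.88 [-0.2154  0.943 ]
module_red_top side [245.7 167.6] 0.96 [-1.7069  0.3735]
module_red_top wrist [310.5 241. ] 0.85 [4.0128 1.003 ]
module_yellow_top scene [342.8 233.9] 0.76 [-1.813  -0.5383]
module_yellow_top side [263.4 155.9] 0.69 [-4.1622  0.0602]
stage_middle [ 0.5766 -0.0351  0.07  ]
lid_hinge [0.5576 0.0496 0.068 ]
lid_handle [0.5441 0.1095 0.2526]
lid_press [0.5411 0.1229 0.1909]
```

View pics/wc.png

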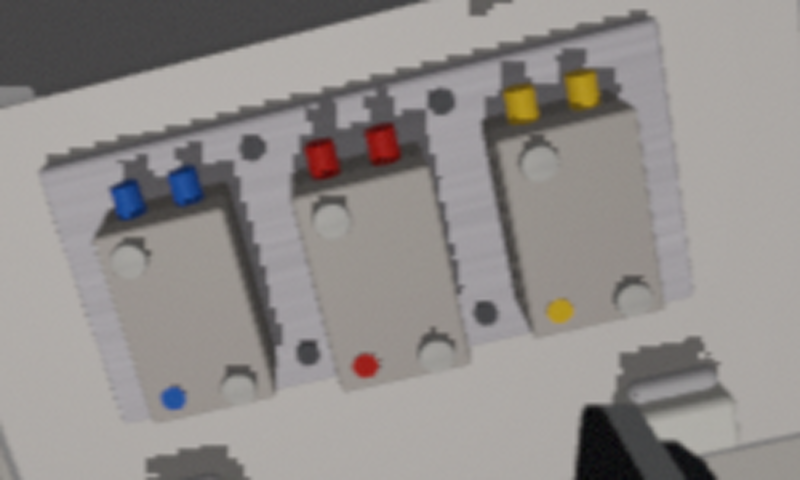

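View pics/sc.png

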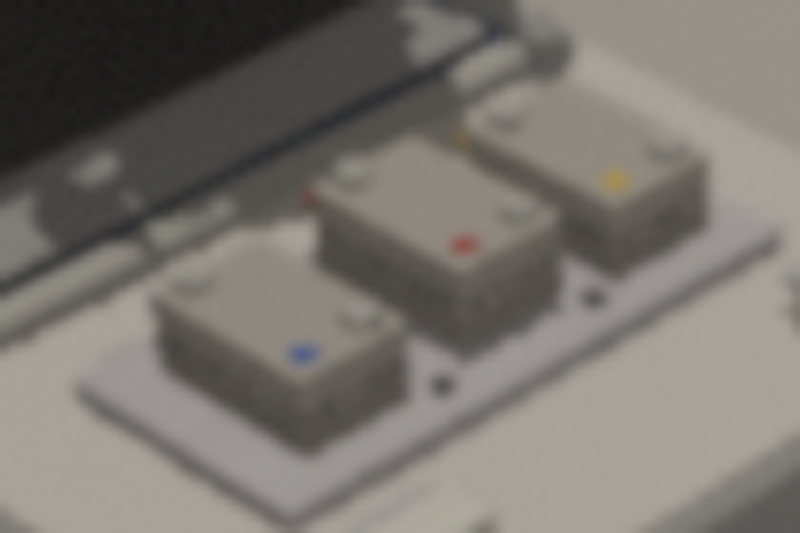

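The side crop shows red as proud: its front corner edge is about 85 crop px tall, against about 68 for blue and yellow. In the wrist crop, the centre of red's top is at (383,279), which is wrist pixel (309.7,237.2).

```bash
python3 - <<'E'
from h import *
np.set_printoptions(precision=4,suppress=True)
f=lambda c,z: onz("wrist",(190+c[0]/3.2-.3,150+c[1]/3.2-.3),z)
for nm,C,z in (("red",[(293,200),(428,165),(468,362),(343,390)],.105),("blue",[(97,240),(225,208),(273,397),(153,420)],.098),("yel",[(497,137),(633,105),(663,307),(535,335)],.098)):
    P=np.array([f(c,z) for c in C]); print(nm,P.mean(0),(P[1]-P[0])[:2],np.linalg.norm(P[1]-P[0]),np.linalg.norm(P[2]-P[1]))
print(read_state()['clock'])
E
```

```text
red [ 0.5791 -0.0319  0.105 ] [0.0374 0.0102] 0.03873656465026349 0.0625096121404635
blue [ 0.5215 -0.0468  0.098 ] [0.0375 0.0098] 0.038753233215013214 0.06293152027014273
yel [ 0.6369 -0.0166  0.098 ] [0.0373 0.0092] 0.038403437363946906 0.0634897361278045
2.5
```

Emit:
{"api": "send_rows", "payload": {"commands": [{"linear":[-0.9,0.6,0],"dr":[0,0,-6.4],"grip":1},{"linear":[-0.9,0.6,0],"dr":[0,0,-6.3],"grip":1},{"linear":[-0.9,0.6,0],"dr":[0,0,0],"grip":1},{"linear":[0,0,0],"dr":[0,0,0],"grip":1},{"linear":[0,0,0],"dr":[0,0,0],"grip":1},{"linear":[0,0,0],"dr":[0,0,0],"grip":1}]}}

```text
clock: 3.1
position: [0.5706, -0.0245, 0.2]
tcp_rot: [[-0.219, 0.976, -0.0], [0.976, 0.219, 0.0], [0.0, -0.0, -1.0]]
ft_force: [-0.1, 0.1, -0.7]
opening: 0.005
grip_force: 0.0
```

Emit:
{"api": "send_rows", "payload": {"commands": [{"linear":[-0.9,0.7,1],"dr":[0,0,-1.9],"grip":1},{"linear":[0,0,2],"dr":[0,0,0],"grip":1},{"linear":[0,0,2],"dr":[0,0,0],"grip":1},{"linear":[0,0,2],"dr":[0,0,0],"grip":1},{"linear":[0,0,1.4],"dr":[0,0,0],"grip":1},{"linear":[0,0,0],"dr":[0,0,0],"grip":1},{"linear":[0,0,0.4],"dr":[0,0,0],"grip":1},{"linear":[0,0,0.4],"dr":[0,0,0],"grip":1},{"linear":[0,0,0],"dr":[0,0,0],"grip":1}]}}

```text
clock: 4.0
position: [0.5797, -0.032, 0.1082]
tcp_rot: [[-0.252, 0.968, 0.0], [0.968, 0.252, -0.0], [-0.0, 0.0, -1.0]]
ft_force: [-0.4, 0.2, -0.5]
opening: -0.001
grip_force: 0.0
```

Emit:
{"api": "send_rows", "payload": {"commands": [{"linear":[0,0,0.3],"dr":[0,0,0],"grip":1},{"linear":[0,0,0.2],"dr":[0,0,0],"grip":1},{"linear":[0,0,0.1],"dr":[0,0,0],"grip":1},{"linear":[0,0,0],"dr":[0,0,0],"grip":1}]}}

```text
clock: 4.4
position: [0.5795, -0.032, 0.1018]
tcp_rot: [[-0.252, 0.968, -0.0], [0.968, 0.252, 0.0], [0.0, -0.0, -1.0]]
ft_force: [-0.1, 0.6, -0.1]
opening: 0.001
grip_force: 0.0
```

Emit:
{"api": "send_rows", "payload": {"commands": [{"linear":[0,0,0.2],"dr":[0,0,0],"grip":1},{"linear":[0,0,0.1],"dr":[0,0,0],"grip":1},{"linear":[0,0,0.1],"dr":[0,0,0],"grip":1},{"linear":[0,0,0],"dr":[0,0,0],"grip":1}]}}

```text
clock: 4.8
position: [0.5795, -0.032, 0.0978]
tcp_rot: [[-0.252, 0.968, -0.0], [0.968, 0.252, -0.0], [0.0, -0.0, -1.0]]
ft_force: [-0.7, 0.3, 0.0]
opening: -0.002
grip_force: 0.0
```

Emit:
{"api": "send_rows", "payload": {"commands": [{"linear":[0,0,0.1],"dr":[0,0,0],"grip":1},{"linear":[0,0,0.1],"dr":[0,0,0],"grip":1},{"linear":[0,0,0],"dr":[0,0,0],"grip":1}]}}

```text
clock: 5.1
position: [0.5795, -0.032, 0.0958]
tcp_rot: [[-0.252, 0.968, -0.0], [0.968, 0.252, 0.0], [0.0, -0.0, -1.0]]
ft_force: [-0.3, -0.2, 0.5]
opening: 0.002
grip_force: 0.0
```

```bash
python3 - <<'E'
from h import *
s=read_camera("side")[:,:,::-1]
cv2.imwrite("pics/sc2.png",cv2.resize(s[100:210,170:295],(800,600*110*8//(125*6)),interpolation=cv2.INTER_CUBIC)[:600])
E
```

```text
(no output)
```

View pics/sc2.png

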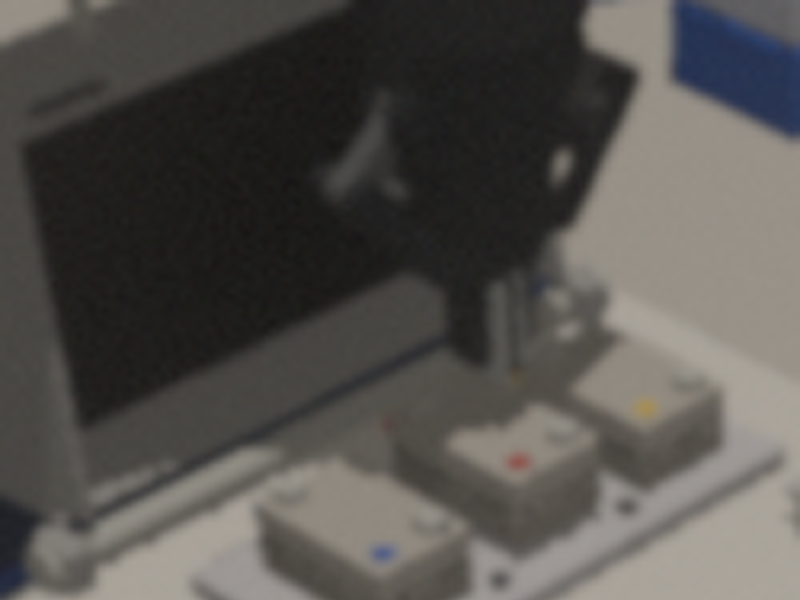

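```bash
python3 - <<'E'
from h import *
np.set_printoptions(precision=4,suppress=True)
p=read_state()['position'];print(p)
for n in("side","scene","wrist"): print(n,proj(n,p),proj(n,[.5795,-.032,.105]),proj(n,[.5795,-.032,.12]))
for n,o in (("side",(170,100)),):print((proj(n,p)-o)*6.4)
w=read_camera("wrist")[:,:,::-1]
cv2.imwrite("pics/w2.png",w)
E
```

```text
[ 0.5796 -0.032   0.0959]
side [[248.0513 168.5614]] [[247.8155 165.0556]] [[247.4563 159.1658]]
scene [[340.677  214.5774]] [[341.1693 212.6625]] [[342.013  209.4827]]
wrist [[277.8736 250.5721]] [[277.7102 257.3325]] [[277.6202 269.9901]]
[[499.5285 438.7932]]
```

View pics/w2.png

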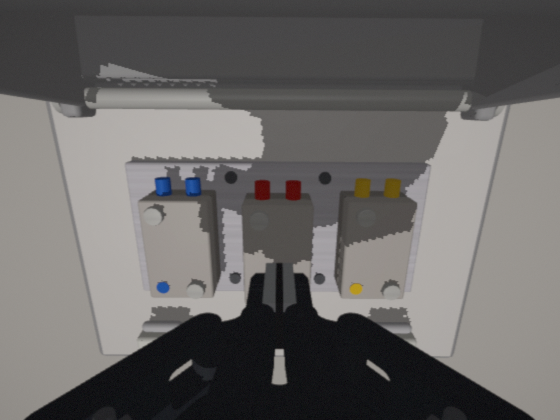

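The fingertips, at wrist pixel (280,265), are centred over red, but they are still above it. They end higher than the reported TCP suggests, so I'll go on down by feel.

Emit:
{"api": "send_rows", "payload": {"commands": [{"linear":[0.2,0,0.2],"dr":[0,0,0],"grip":1},{"linear":[0,0,0.2],"dr":[0,0,0],"grip":1},{"linear":[0,0,0.1],"dr":[0,0,0],"grip":1},{"linear":[0,0,0],"dr":[0,0,0],"grip":1}]}}

```text
clock: 5.6
position: [0.5789, -0.03, 0.0907]
tcp_rot: [[-0.252, 0.968, -0.0], [0.968, 0.252, -0.0], [0.0, -0.0, -1.0]]
ft_force: [0.6, 0.0, 0.2]
opening: -0.001
grip_force: 0.0
```

Emit:
{"api": "send_rows", "payload": {"commands": [{"linear":[0,0,0.2],"dr":[0,0,0],"grip":1},{"linear":[0,0,0.1],"dr":[0,0,0],"grip":1},{"linear":[0,0,0],"dr":[0,0,0],"grip":1}]}}

```text
clock: 5.9
position: [0.579, -0.0301, 0.0877]
tcp_rot: [[-0.252, 0.968, -0.0], [0.968, 0.252, 0.0], [0.0, -0.0, -1.0]]
ft_force: [0.1, -0.7, 0.2]
opening: 0.0
grip_force: 0.0
```

Emit:
{"api": "send_rows", "payload": {"commands": [{"linear":[0,0,0.2],"dr":[0,0,0],"grip":1},{"linear":[0,0,0.1],"dr":[0,0,0],"grip":1},{"linear":[0,0,0],"dr":[0,0,0],"grip":1}]}}

```text
clock: 6.2
position: [0.579, -0.03, 0.0848]
tcp_rot: [[-0.252, 0.968, -0.0], [0.968, 0.252, 0.0], [0.0, -0.0, -1.0]]
ft_force: [-0.0, 0.4, 0.0]
opening: -0.002
grip_force: 0.0
```

Emit:
{"api": "send_rows", "payload": {"commands": [{"linear":[0,0,0.1],"dr":[0,0,0],"grip":1},{"linear":[0,0,0.1],"dr":[0,0,0],"grip":1},{"linear":[0,0,0],"dr":[0,0,0],"grip":1}]}}

```text
clock: 6.5
position: [0.579, -0.0301, 0.0828]
tcp_rot: [[-0.252, 0.968, -0.0], [0.968, 0.252, -0.0], [0.0, -0.0, -1.0]]
ft_force: [0.0, -0.7, -0.1]
opening: -0.003
grip_force: 0.0
```

Emit:
{"api": "send_rows", "payload": {"commands": [{"linear":[0,0,0.1],"dr":[0,0,0],"grip":1},{"linear":[0,0,0.1],"dr":[0,0,0],"grip":1},{"linear":[0,0,0],"dr":[0,0,0],"grip":1}]}}

```text
clock: 6.8
position: [0.579, -0.03, 0.0808]
tcp_rot: [[-0.252, 0.968, -0.0], [0.968, 0.252, 0.0], [0.0, -0.0, -1.0]]
ft_force: [0.1, 0.2, -0.2]
opening: -0.001
grip_force: 0.0
```

```bash
python3 - <<'E'
from h import *
s=read_camera("side")[:,:,::-1][140:205,200:300]; w=read_camera("wrist")[:,:,::-1][150:320,130:430]
s=cv2.resize(s,(452,294),interpolation=cv2.INTER_CUBIC); w=cv2.resize(w,(519,294),interpolation=cv2.INTER_CUBIC)
o=np.zeros((590,520,3),np.uint8);o[:294,:452]=s;o[296:590,:519]=w
cv2.imwrite("pics/c3.png",o)
E
```

```text
(no output)
```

View pics/c3.png

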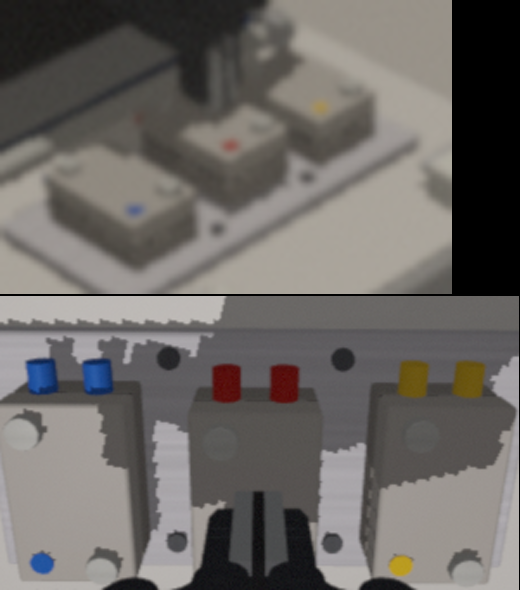

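The fingertips are now just above red's top: side crop (205,108), about z 0.108 m. Going on down.

Emit:
{"api": "send_rows", "payload": {"commands": [{"linear":[0,0,0.1],"dr":[0,0,0],"grip":1},{"linear":[0,0,0.1],"dr":[0,0,0],"grip":1},{"linear":[0,0,0],"dr":[0,0,0],"grip":1}]}}

```text
clock: 7.2
position: [0.579, -0.03, 0.0788]
tcp_rot: [[-0.252, 0.968, -0.0], [0.968, 0.252, 0.0], [0.0, -0.0, -1.0]]
ft_force: [0.0, 1.0, -0.0]
opening: -0.002
grip_force: 0.0
```

Emit:
{"api": "send_rows", "payload": {"commands": [{"linear":[0,0,0.1],"dr":[0,0,0],"grip":1},{"linear":[0,0,0.1],"dr":[0,0,0],"grip":1},{"linear":[0,0,0],"dr":[0,0,0],"grip":1}]}}

```text
clock: 7.5
position: [0.579, -0.03, 0.0768]
tcp_rot: [[-0.252, 0.968, -0.0], [0.968, 0.252, 0.0], [0.0, -0.0, -1.0]]
ft_force: [0.0, 0.2, 0.3]
opening: -0.004
grip_force: 0.0
```

Emit:
{"api": "send_rows", "payload": {"commands": [{"linear":[0,0,0.1],"dr":[0,0,0],"grip":1},{"linear":[0,0,0.1],"dr":[0,0,0],"grip":1},{"linear":[0,0,0],"dr":[0,0,0],"grip":1}]}}

```text
clock: 7.8
position: [0.579, -0.03, 0.0748]
tcp_rot: [[-0.252, 0.968, -0.0], [0.968, 0.252, 0.0], [0.0, -0.0, -1.0]]
ft_force: [0.1, -0.0, 0.5]
opening: 0.002
grip_force: 0.0
```

Emit:
{"api": "send_rows", "payload": {"commands": [{"linear":[0,0,0.1],"dr":[0,0,0],"grip":1},{"linear":[0,0,0.1],"dr":[0,0,0],"grip":1},{"linear":[0,0,0],"dr":[0,0,0],"grip":1}]}}

```text
clock: 8.1
position: [0.5791, -0.0301, 0.0733]
tcp_rot: [[-0.252, 0.968, 0.0], [0.968, 0.252, -0.0], [-0.0, 0.0, -1.0]]
ft_force: [-0.5, 0.5, 2.9]
opening: 0.0
grip_force: 1.4
```

Emit:
{"api": "send_rows", "payload": {"commands": [{"linear":[0,0,0.1],"dr":[0,0,0],"grip":1},{"linear":[0,0,0.1],"dr":[0,0,0],"grip":1},{"linear":[0,0,0],"dr":[0,0,0],"grip":1}]}}

```text
clock: 8.4
position: [0.5791, -0.03, 0.0711]
tcp_rot: [[-0.252, 0.968, 0.0], [0.968, 0.252, -0.0], [-0.0, 0.0, -1.0]]
ft_force: [-0.9, -0.1, 1.6]
opening: 0.003
grip_force: 0.7
```

```bash
python3 - <<'E'
from h import *
s=read_camera("side")[:,:,::-1][140:205,200:300]; w=read_camera("wrist")[:,:,::-1][150:320,130:430]
s=cv2.resize(s,(452,294),interpolation=cv2.INTER_CUBIC); w=cv2.resize(w,(519,294),interpolation=cv2.INTER_CUBIC)
o=np.zeros((590,520,3),np.uint8);o[:294,:452]=s;o[296:590,:519]=w
cv2.imwrite("pics/c4.png",o)
print(read_state())
E
```

```text
{'clock': 8.5, 'q': array([-5.18709922e-02,  1.47474738e-01, -6.87263975e-03,  1.41652959e+00,
       -2.44708215e-05,  1.26416382e+00]), 'qd': array([-0.00014362,  0.0033028 , -0.00217238, -0.00078821, -0.00089382,
       -0.0009924 ]), 'effort': array([ 5.23342006e-02, -5.61390102e+01,  4.67421806e+01,  2.42955610e-02,
        2.47558148e-02, -6.20786750e-05]), 'position': array([ 0.57909472, -0.03007294,  0.07085293]), 'tcp_rot': array([[-2.52014630e-01,  9.67723421e-01, -8.18012597e-05],
       [ 9.67723424e-01,  2.52014629e-01, -2.02568570e-05],
       [ 1.01207923e-06, -8.42660194e-05, -9.99999996e-01]]), 'ft_force': array([-0.10043556, -0.49004862,  0.23312144]), 'torque': array([-0.03739636,  0.00891213, -0.0450897 ]), 'grip_force': 0.19925463013350964, 'opening': 0.00042027616245836043}
```

View pics/c4.png

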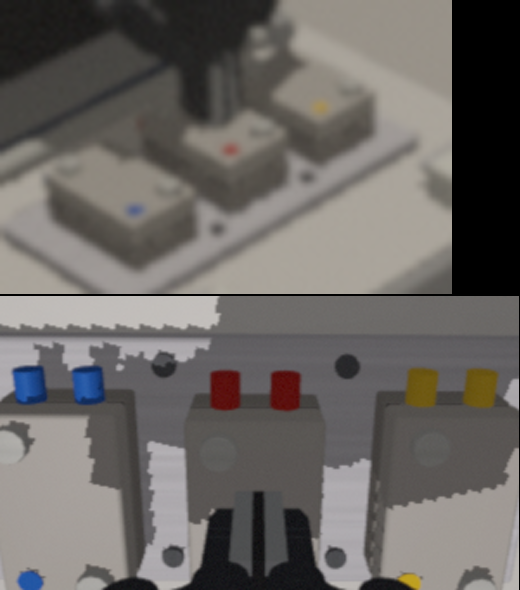

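Contact came at a TCP height of about 0.074, so the true tip is about 31 mm above the reported TCP. Red is moving down (side row 145→149), so I'll keep pressing.

Emit:
{"api": "send_rows", "payload": {"commands": [{"linear":[0,0,0.1],"dr":[0,0,0],"grip":1},{"linear":[0,0,0.1],"dr":[0,0,0],"grip":1},{"linear":[0,0,0],"dr":[0,0,0],"grip":1}]}}

```text
clock: 8.8
position: [0.5789, -0.03, 0.0686]
tcp_rot: [[-0.252, 0.968, -0.001], [0.968, 0.252, 0.0], [0.0, -0.001, -1.0]]
ft_force: [0.0, -0.5, 0.4]
opening: 0.002
grip_force: 0.0
```

Emit:
{"api": "send_rows", "payload": {"commands": [{"linear":[0,0,0.1],"dr":[0,0,0],"grip":1},{"linear":[0,0,0.1],"dr":[0,0,0],"grip":1},{"linear":[0,0,0],"dr":[0,0,0],"grip":1}]}}

```text
clock: 9.1
position: [0.5791, -0.03, 0.0669]
tcp_rot: [[-0.252, 0.968, 0.0], [0.968, 0.252, -0.0], [-0.0, 0.0, -1.0]]
ft_force: [-0.1, -0.0, -0.5]
opening: -0.002
grip_force: 0.0
```

Emit:
{"api": "send_rows", "payload": {"commands": [{"linear":[0,0,0.1],"dr":[0,0,0],"grip":1},{"linear":[0,0,0],"dr":[0,0,0],"grip":1}]}}

```text
clock: 9.3
position: [0.5792, -0.03, 0.0668]
tcp_rot: [[-0.252, 0.968, 0.001], [0.968, 0.252, 0.0], [-0.0, 0.001, -1.0]]
ft_force: [-2.5, -0.8, 5.6]
opening: 0.002
grip_force: 2.7
```

Emit:
{"api": "send_rows", "payload": {"commands": [{"linear":[0,0,0.1],"dr":[0,0,0],"grip":1},{"linear":[0,0,0],"dr":[0,0,0],"grip":1}]}}

```text
clock: 9.5
position: [0.5793, -0.03, 0.0667]
tcp_rot: [[-0.252, 0.968, 0.002], [0.968, 0.252, -0.0], [-0.0, 0.001, -1.0]]
ft_force: [-4.8, 1.1, 11.3]
opening: -0.004
grip_force: 5.9
```

Red is firmly home: contact at 0.074, hard stop at 0.067, 11 N. Next I'll raise the arm and re-measure the lid.

Emit:
{"api": "send_rows", "payload": {"commands": [{"linear":[0,0,-1],"dr":[0,0,0],"grip":1},{"linear":[0,0,-2],"dr":[0,0,0],"grip":1},{"linear":[-0.5,0,-4],"dr":[0,0,0],"grip":1},{"linear":[-0.5,0,-4],"dr":[0,0,0],"grip":1},{"linear":[-0.5,0,-4],"dr":[0,0,0],"grip":1},{"linear":[-0.5,0,-4],"dr":[0,0,0],"grip":1},{"linear":[-1,0,-4],"dr":[0,0,0],"grip":-1},{"linear":[-1,0,-1],"dr":[0,0,0],"grip":-1},{"linear":[0,0,0],"dr":[0,0,0],"grip":-1},{"linear":[0,0,0],"dr":[0,0,0],"grip":-1}]}}

```text
clock: 10.5
position: [0.5893, -0.0687, 0.3041]
tcp_rot: [[-0.252, 0.968, -0.001], [0.968, 0.252, 0.0], [0.0, -0.001, -1.0]]
ft_force: [0.6, 0.5, -0.9]
opening: 0.678
grip_force: 0.0
```

```bash
cat > c.py <<'E'
from h import *
from scipy.optimize import least_squares
np.set_printoptions(precision=4,suppress=True)
ims={n:read_camera(n) for n in("scene","side","wrist")}
cv2.imwrite("pics/w5.png",ims["wrist"][:,:,::-1])
obs=[]
for k in ("chamber","stage_middle","lid_hinge","lid_handle","lid_press","module_blue_top","module_red_top","module_yellow_top"):
    for n in ("scene","side","wrist"):
        r=place_of(k,n)
        if r and r[0]['conf']>.5: obs.append((k,n,np.array(r[0]['pixel']),r[0]['conf']))
Z=.098
def loc(k,p):
    th=p[3]
    if k=='chamber': return [0,0,0]
    if k=='stage_middle': return [p[4],0,.07]
    if k=='lid_hinge': return [.075,0,.068]
    if k in('lid_handle','lid_press'):
        a,z=(-.19,.042) if k=='lid_handle' else (-.13,.062)
        c,s=np.cos(th),np.sin(th)
        return [.075+a*c+z*s,0,.068+z*c-a*s]
    i=['module_blue_top','module_red_top','module_yellow_top'].index(k)
    return [p[4],(.06,0,-.06)[i],Z]
def W(l,p):
    c,s=np.cos(p[2]),np.sin(p[2]); return np.array([p[0]+c*l[0]-s*l[1],p[1]+s*l[0]+c*l[1],l[2]])
def f(p):
    r=[(proj(n,W(loc(k,p),p))[0]-px)/(2.5 if n=='wrist' else 1.5) for k,n,px,c in obs]
    return np.r_[np.ravel(r),(p[2]-1.826)/.01]
S=least_squares(f,[.571,-.027,1.82,1.6,0],loss='soft_l1')
print(S.x,np.degrees(S.x[2]))
for k,n,px,c in obs: print(k,n,px,round(c,2),px-proj(n,W(loc(k,S.x),S.x))[0])
for k in ("stage_middle","lid_hinge","lid_handle","lid_press"):print(k,W(loc(k,S.x),S.x))
s=read_state();print(s['clock'],s['position'])
E
python3 c.py
```

```text
[ 0.5745 -0.0224  1.8166  1.6667 -0.0107] 104.08535776241575
chamber scene [339.9 231.8] 0.64 [0.2405 0.1614]
chamber side [241.8 206.5] 0.65 [-4.4861  4.1755]
chamber wrist [278.2 131.6] 0.95 [1.5285 0.2541]
stage_middle scene [338.3 216.9] 0.6 [-0.6923 -2.0065]
stage_middle side [249.1 179.6] 0.69 [1.2354 0.6814]
lid_hinge scene [371.7 218.9] 0.64 [-2.0065  3.6778]
lid_hinge side [222.9 163.7] 0.68 [ 0.1735 -1.6916]
lid_hinge wrist [275.8  69.6] 0.74 [-0.9307 -0.8229]
lid_handle scene [418.1 169.8] 0.97 [-0.3797  0.7498]
lid_handle side [197.9  83.8] 0.6 [0.2614 1.2641]
lid_press scene [417.  190.2] 0.96 [-0.1478  5.9494]
lid_press side [194.2 104.9] 0.55 [-2.561  -1.8054]
module_blue_top scene [337.  195.5] 0.63 [1.6133 3.8711]
module_blue_top side [224.5 182.2] 0.6 [-1.8267  2.6633]
module_blue_top wrist [225.9 145.1] 0.95 [ 0.3954 -1.0558]
module_red_top scene [335.3 211.8] 0.9 [-5.1914 -1.4141]
module_red_top side [243.8 167.1] 0.81 [-3.4021 -1.1526]
module_yellow_top side [267.5 155.8] 0.66 [ 0.6369 -1.8249]
module_yellow_top wrist [327.4 147.9] 0.67 [0.7559 0.8427]
stage_middle [ 0.5771 -0.0328  0.07  ]
lid_hinge [0.5563 0.0503 0.068 ]
lid_handle [0.5417 0.1085 0.2531]
lid_press [0.5382 0.1223 0.1915]
11.85 [ 0.5892 -0.0687  0.305 ]
```

Emit:
{"api": "send_rows", "payload": {"commands": [{"linear":[0,0,0],"dr":[0,0,-8.2],"grip":-1},{"linear":[0,0,0],"dr":[0,0,-8.2],"grip":-1},{"linear":[0,0,0],"dr":[0,0,-8.2],"grip":-1},{"linear":[0,0,0],"dr":[0,0,-8.2],"grip":-1},{"linear":[0,0,0],"dr":[0,0,-8.2],"grip":-1},{"linear":[0,0,0],"dr":[0,0,-8.2],"grip":-1},{"linear":[0,0,0],"dr":[0,0,-8.2],"grip":-1},{"linear":[0,0,0],"dr":[0,0,-8.2],"grip":-1},{"linear":[0,0,0],"dr":[0,0,-8.2],"grip":-1},{"linear":[0,0,0],"dr":[0,0,-8.2],"grip":-1},{"linear":[0,0,0],"dr":[0,0,-8.0],"grip":-1},{"linear":[0,0,0],"dr":[0,0,0],"grip":-1}]}}

```text
clock: 13.05
position: [0.5892, -0.0687, 0.305]
tcp_rot: [[-0.967, -0.254, 0.0], [-0.254, 0.967, -0.0], [-0.0, -0.0, -1.0]]
ft_force: [0.8, 0.2, 0.3]
opening: 0.995
grip_force: 0.0
```

Emit:
{"api": "send_rows", "payload": {"commands": [{"linear":[0,3,0],"dr":[0,0,0],"grip":-1},{"linear":[0,4,0],"dr":[0,0,0],"grip":-1},{"linear":[0,4,0],"dr":[0,0,0],"grip":-1},{"linear":[0,4,0],"dr":[0,0,0],"grip":-1},{"linear":[0.2,3.3,0],"dr":[0,0,0],"grip":-1},{"linear":[0,0,0],"dr":[0,0,0],"grip":-1},{"linear":[0,0,0],"dr":[0,0,0],"grip":-1}]}}

```text
clock: 13.75
position: [0.541, 0.1084, 0.3051]
tcp_rot: [[-0.968, -0.251, 0.0], [-0.251, 0.968, -0.0], [-0.0, -0.0, -1.0]]
ft_force: [-0.6, 0.2, -0.6]
opening: 0.998
grip_force: 0.0
```

```bash
python3 c.py; python3 - <<'E'
from h import *
p=read_state()['position'];print(read_state()['q'])
for z in (.336,.3,.258): print(z,proj("wrist",[p[0],p[1],z]))
print(proj("wrist",[.5417,.1085,.253]))
E
```

```text
[ 0.5757 -0.0203  1.8168  1.6598 -0.0141] 104.0924360926685
chamber scene [339.2 232.3] 0.64 [-1.2941  0.1522]
chamber side [241.2 204.2] 0.63 [-5.0973  2.5117]
chamber wrist [193.9 168.4] 0.72 [1.7836 3.3265]
stage_middle scene [335.3 219.7] 0.9 [-3.1615  0.0988]
stage_middle side [245.1 179.3] 0.93 [-3.8307  0.4081]
lid_hinge scene [372.8 216.8] 0.68 [-1.7999  1.0586]
lid_hinge side [221.9 164.3] 0.94 [-0.8738 -0.519 ]
lid_handle scene [418.6 170.4] 0.6 [-0.4047  0.8306]
lid_handle side [198.3  83. ] 0.64 [0.2217 0.9451]
lid_handle wrist [281.4 226.7] 0.76 [0.1336 2.2364]
lid_press scene [417.7 186.4] 0.85 [-0.1426  1.6865]
lid_press side [196.8 104.6] 0.74 [-0.2611 -1.5257]
lid_press wrist [297.  201.1] 0.88 [ 0.7765 -0.6147]
module_blue_top scene [334.2 195.4] 0.56 [-0.6526  3.103 ]
module_blue_top side [224.4 182.7] 0.92 [-3.0448  3.1898]
module_blue_top wrist [154.5 128.9] 0.82 [0.4875 0.655 ]
module_red_top scene [337.6 214.5] 0.87 [-2.3504  0.5811]
module_red_top side [246.5 169.7] 0.71 [-1.7844  1.4744]
module_red_top wrist [160.2 183.7] 0.93 [0.385  4.8301]
module_yellow_top scene [342.6 235.6] 0.57 [-2.732  -1.1447]
module_yellow_top side [264.2 156.5] 0.7 [-3.7117 -1.0974]
module_yellow_top wrist [166.7 225.9] 0.83 [1.6338 1.215 ]
stage_middle [ 0.5792 -0.034   0.07  ]
lid_hinge [0.5575 0.0525 0.068 ]
lid_handle [0.5432 0.1094 0.2535]
lid_press [0.5396 0.1236 0.192 ]
15.1 [0.5411 0.1079 0.305 ]
[ 1.96717815e-01  1.62707178e-01  4.69397824e-01  1.87749486e+00
  4.48684647e-05 -5.80950680e-02]
0.336 [[280.42294486 276.67117499]]
0.3 [[280.16387015 247.1786405 ]]
0.258 [[279.95626005 223.54473311]]
[[280.55830101 222.17248866]]
```

Emit:
{"api": "send_rows", "payload": {"commands": [{"linear":[0,0,2],"dr":[0,0,0],"grip":-1},{"linear":[0,0,2],"dr":[0,0,0],"grip":-1},{"linear":[0,0,2],"dr":[0,0,0],"grip":-1},{"linear":[0,0,2],"dr":[0,0,0],"grip":-1},{"linear":[0,0,1],"dr":[0,0,0],"grip":-1},{"linear":[0,0,1],"dr":[0,0,0],"grip":-1},{"linear":[0,0,0],"dr":[0,0,0],"grip":-1}]}}

```text
clock: 15.8
position: [0.5408, 0.1078, 0.2041]
tcp_rot: [[-0.968, -0.252, -0.001], [-0.252, 0.968, -0.0], [0.001, 0.0, -1.0]]
ft_force: [0.2, -0.5, -0.7]
opening: 0.996
grip_force: 0.0
```

Emit:
{"api": "send_rows", "payload": {"commands": [{"linear":[0,0,0],"dr":[0,0,0],"grip":1},{"linear":[0,0,0],"dr":[0,0,0],"grip":1},{"linear":[0,0,0],"dr":[0,0,0],"grip":1},{"linear":[0,0,0],"dr":[0,0,0],"grip":1},{"linear":[0,0,0],"dr":[0,0,0],"grip":1},{"linear":[0,0,0],"dr":[0,0,0],"grip":1},{"linear":[0,0,0],"dr":[0,0,0],"grip":1}], "squeeze": 25}}

```text
clock: 16.5
position: [0.5412, 0.108, 0.2052]
tcp_rot: [[-0.968, -0.252, 0.0], [-0.252, 0.968, 0.0], [-0.0, 0.0, -1.0]]
ft_force: [0.4, 1.5, 2.7]
opening: 0.116
grip_force: 24.4
```

Emit:
{"api": "send_rows", "payload": {"commands": [{"linear":[0,-1.1,-0.3],"dr":[0,0,0],"grip":1},{"linear":[0,-1.1,-0.3],"dr":[0,0,0],"grip":1},{"linear":[0,-1.1,-0.2],"dr":[0,0,0],"grip":1},{"linear":[0,0,0],"dr":[0,0,0],"grip":1}]}}

```text
clock: 16.9
position: [0.5496, 0.0746, 0.2133]
tcp_rot: [[-0.968, -0.251, 0.0], [-0.251, 0.968, -0.001], [0.0, -0.001, -1.0]]
ft_force: [-2.2, -0.2, 4.0]
opening: 0.118
grip_force: 24.8
```

```bash
python3 -c "
from h import *
s=read_state();print(s['torque'],s['ft_force'],s['opening'],s['grip_force'])"
```

```text
[0.16560451 0.45527557 0.01111577] [-2.22387906 -0.24205693  3.98670826] 0.11798344704854685 24.81073558330536
```

Emit:
{"api": "send_rows", "payload": {"commands": [{"linear":[0,-1.95,-0.1],"dr":[0,0,0],"grip":1},{"linear":[0,-1.95,0],"dr":[0,0,0],"grip":1},{"linear":[0,-1.9,0.2],"dr":[0,0,0],"grip":1},{"linear":[0,-1.9,0.45],"dr":[0,0,0],"grip":1},{"linear":[0,0,0],"dr":[0,0,0],"grip":1}]}}

```text
clock: 17.4
position: [0.5691, -0.0012, 0.2072]
tcp_rot: [[-0.968, -0.25, -0.0], [-0.25, 0.968, -0.002], [0.001, -0.002, -1.0]]
ft_force: [-1.3, -3.6, 3.0]
opening: 0.114
grip_force: 25.1
```

Emit:
{"api": "send_rows", "payload": {"commands": [{"linear":[0,-1.85,0.6],"dr":[0,0,0],"grip":1},{"linear":[0,-1.75,0.8],"dr":[0,0,0],"grip":1},{"linear":[0,-1.7,1.0],"dr":[0,0,0],"grip":1},{"linear":[0,-1.6,1.1],"dr":[0,0,0],"grip":1},{"linear":[0,0,0],"dr":[0,0,0],"grip":1}]}}

```text
clock: 17.9
position: [0.5863, -0.068, 0.1703]
tcp_rot: [[-0.968, -0.25, -0.002], [-0.25, 0.968, -0.002], [0.002, -0.001, -1.0]]
ft_force: [-0.9, -2.9, -2.3]
opening: 0.112
grip_force: 25.2
```

Emit:
{"api": "send_rows", "payload": {"commands": [{"linear":[0,-1.45,1.3],"dr":[0,0,0],"grip":1},{"linear":[0,-1.35,1.4],"dr":[0,0,0],"grip":1},{"linear":[0,-1.2,1.55],"dr":[0,0,0],"grip":1},{"linear":[0,-1.0,1.65],"dr":[0,0,0],"grip":1},{"linear":[0,0,0],"dr":[0,0,0],"grip":1}]}}

```text
clock: 18.4
position: [0.5988, -0.1153, 0.1103]
tcp_rot: [[-0.968, -0.251, -0.002], [-0.251, 0.968, -0.001], [0.002, -0.0, -1.0]]
ft_force: [-0.3, -2.3, -3.3]
opening: 0.117
grip_force: 24.9
```

Emit:
{"api": "send_rows", "payload": {"commands": [{"linear":[0,0,0],"dr":[0,0,0],"grip":0.5},{"linear":[0,0,0],"dr":[0,0,0],"grip":0.5},{"linear":[0,0,0],"dr":[0,0,0],"grip":0.5},{"linear":[0,0,-0.5],"dr":[0,0,0],"grip":0.5},{"linear":[0,0,-1],"dr":[0,0,0],"grip":0.5},{"linear":[0,0,-1],"dr":[0,0,0],"grip":0.5},{"linear":[0,0,0],"dr":[0,0,0],"grip":0.5}]}}

```text
clock: 19.1
position: [0.5998, -0.1136, 0.1411]
tcp_rot: [[-0.968, -0.252, 0.003], [-0.252, 0.968, -0.0], [-0.003, -0.001, -1.0]]
ft_force: [0.0, 0.3, 0.5]
opening: 0.245
grip_force: 0.0
```

Emit:
{"api": "send_rows", "payload": {"commands": [{"linear":[0,0,-3],"dr":[0,0,0],"grip":1},{"linear":[0,0,-3],"dr":[0,0,0],"grip":1},{"linear":[0,2,0],"dr":[0,0,0],"grip":1},{"linear":[0,2,0],"dr":[0,0,0],"grip":1},{"linear":[0,0,0],"dr":[0,0,0],"grip":1},{"linear":[0,0,0],"dr":[0,0,0],"grip":1}]}}

```text
clock: 19.7
position: [0.5888, -0.0749, 0.1987]
tcp_rot: [[-0.967, -0.253, 0.0], [-0.253, 0.967, -0.0], [-0.0, -0.0, -1.0]]
ft_force: [-0.3, -0.7, 0.4]
opening: -0.001
grip_force: 0.0
```

```bash
sed 's/1.82,1.6,0\]/1.82,.2,0]/; s/,"module_blue_top".*"module_yellow_top")/)/' c.py > d.py; python3 d.py
```

```text
[ 0.5762 -0.0201  1.8261  0.0613  0.    ] 104.62928146309577
chamber scene [340.5 232.2] 0.81 [-0.0387 -0.0982]
chamber side [243.8 206.4] 0.79 [-2.6275  4.7971]
chamber wrist [324.6 183.9] 0.81 [-1.829   3.0809]
lid_handle scene [297.8 213.7] 0.59 [-1.5419 -0.6651]
lid_handle side [279.9 176.7] 0.81 [-0.8885  0.651 ]
lid_handle wrist [213.6 214.9] 0.62 [0.3582 1.9103]
lid_press scene [325.5 209.6] 0.88 [-0.8311  2.0284]
lid_press side [257.9 158.7] 0.63 [-1.688   0.1551]
lid_press wrist [287.8 220. ] 0.72 [1.1272 0.4997]
stage_middle [ 0.5762 -0.0201  0.07  ]
lid_hinge [0.5572 0.0524 0.068 ]
lid_handle [ 0.6045 -0.1286  0.1216]
lid_press [ 0.589  -0.0694  0.1379]
20.6 [ 0.5887 -0.075   0.1985]
```

The lid has sunk onto the catches (about 0.07 rad). Now I'll press the front edge.

Emit:
{"api": "send_rows", "payload": {"commands": [{"linear":[0,0,2],"dr":[0,0,0],"grip":1},{"linear":[0,0,2],"dr":[0,0,0],"grip":1},{"linear":[0,0,2],"dr":[0,0,0],"grip":1},{"linear":[0,0,2],"dr":[0,0,0],"grip":1},{"linear":[0,0,0.6],"dr":[0,0,0],"grip":1},{"linear":[0,0,0.3],"dr":[0,0,0],"grip":1},{"linear":[0,0,0],"dr":[0,0,0],"grip":1}]}}

```text
clock: 21.3
position: [0.5889, -0.0751, 0.11]
tcp_rot: [[-0.968, -0.252, 0.001], [-0.252, 0.968, -0.0], [-0.0, -0.0, -1.0]]
ft_force: [0.3, 1.1, -0.4]
opening: -0.001
grip_force: 0.0
```

Emit:
{"api": "send_rows", "payload": {"commands": [{"linear":[0,0,0.2],"dr":[0,0,0],"grip":1},{"linear":[0,0,0.2],"dr":[0,0,0],"grip":1},{"linear":[0,0,0],"dr":[0,0,0],"grip":1}]}}

```text
clock: 21.6
position: [0.5896, -0.0758, 0.1074]
tcp_rot: [[-0.968, -0.252, 0.003], [-0.252, 0.968, -0.002], [-0.003, -0.002, -1.0]]
ft_force: [-1.7, -3.5, 5.6]
opening: 0.003
grip_force: 2.8
```

Emit:
{"api": "send_rows", "payload": {"commands": [{"linear":[0,0,0.2],"dr":[0,0,0],"grip":1},{"linear":[0,0,0.2],"dr":[0,0,0],"grip":1},{"linear":[0,0,0],"dr":[0,0,0],"grip":1}]}}

```text
clock: 21.9
position: [0.5891, -0.0752, 0.1022]
tcp_rot: [[-0.968, -0.252, 0.001], [-0.252, 0.968, -0.0], [-0.001, -0.0, -1.0]]
ft_force: [0.5, 0.2, 0.2]
opening: 0.001
grip_force: 0.0
```

Snapped. I'll press on to the hard stop to confirm.

Emit:
{"api": "send_rows", "payload": {"commands": [{"linear":[0,0,0.2],"dr":[0,0,0],"grip":1},{"linear":[0,0,0.2],"dr":[0,0,0],"grip":1},{"linear":[0,0,0],"dr":[0,0,0],"grip":1}]}}

```text
clock: 22.2
position: [0.5889, -0.075, 0.0987]
tcp_rot: [[-0.968, -0.252, 0.001], [-0.252, 0.968, -0.0], [-0.001, -0.0, -1.0]]
ft_force: [-3.0, -0.0, 9.4]
opening: 0.001
grip_force: 4.6
```

Emit:
{"api": "send_rows", "payload": {"commands": [{"linear":[0,0,0.1],"dr":[0,0,0],"grip":1},{"linear":[0,0,0],"dr":[0,0,0],"grip":1}]}}

```text
clock: 22.4
position: [0.589, -0.075, 0.0986]
tcp_rot: [[-0.968, -0.252, 0.002], [-0.252, 0.968, -0.0], [-0.002, -0.001, -1.0]]
ft_force: [-5.0, 1.1, 15.5]
opening: -0.002
grip_force: 7.5
```

Emit:
{"api": "send_rows", "payload": {"commands": [{"linear":[0,0,-1],"dr":[0,0,0],"grip":1},{"linear":[0,0,-3],"dr":[0,0,0],"grip":1},{"linear":[0,0,-4],"dr":[0,0,0],"grip":1},{"linear":[0,0,-4],"dr":[0,0,0],"grip":1},{"linear":[0,0,0],"dr":[0,0,0],"grip":1},{"linear":[0,0,0],"dr":[0,0,0],"grip":1}]}}

```text
clock: 23.0
position: [0.5893, -0.075, 0.2173]
tcp_rot: [[-0.968, -0.252, 0.002], [-0.252, 0.968, -0.0], [-0.002, -0.001, -1.0]]
ft_force: [-0.1, -0.2, -1.3]
opening: -0.002
grip_force: 0.0
```

```bash
python3 d.py | grep -E "^\[|lid_press|^[0-9]"; python3 -c "
from h import *
cv2.imwrite('pics/end.png',read_camera('side')[:,:,::-1])"
```

```text
[ 0.5756 -0.023   1.8269  0.0206  0.    ] 104.67279750446465
lid_press scene [322.9 212.5] 0.85 [-0.7703  3.9858]
lid_press side [260.9 160.7] 0.55 [-0.1444 -1.1164]
lid_press wrist [280.9 208.9] 0.71 [ 1.08 -0.09]
lid_press [ 0.5892 -0.075   0.1327]
23.9 [ 0.5888 -0.075   0.2165]
```

View pics/end.png

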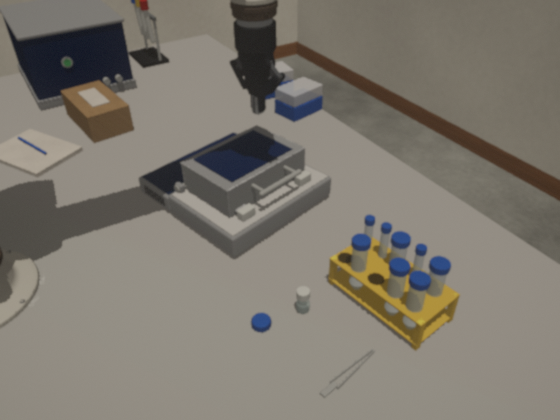

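The lid is shut flush at about (245,170), the gripper is clear of it, and the vial (303,298), blue cap (261,322), tweezers and rack haven't moved.

```bash
python3 -c "
from workcell import *
print(job_done())"
```

```text
the job is handed in; nothing more can be done
None
```

The red module was the one standing proud: I pressed it fully home, then closed the lid and pressed its front edge until it snapped shut; the other things on the bench were left where they were, and the job is handed in at about 24 s.

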